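Clamp the wax blocks in the trimming clamp

TASK

Lay every wax block cassette that is out on the bench flat in a bay of its own in the trimming clamp, wax up and lengthways between jaw and back stop, and fill any bay left over with an aluminium blank laid the same way. Then crank the cam counterclockwise (seen from above) until the jaw's roller rests in the cam's flat dwell, the crank pointing roughly at the jaw, drive the lock pin fully down with the mallet without touching the pin with the gripper, and put the mallet back in its tray. Do not disturb the glass jars standing by.

Things in the scene. Friction and masses are not known exactly. Their poses are not given: they have to be found in the camera images.
- clamp: fixed trimming clamp: plate x -89..+133, y -165..+125 mm, top (bay floor) 12 mm above the bench. Origin on the bench; x points from crank over jaw to back stop (face at x = 115, top 24 mm high), y left, z up. Four bays centred at y = +84, +28, -28, -84 mm (0 to 3), 52 mm wide between ribs 6 mm high. Clamped cassettes centre at x = 83; with the jaw back they may lie at x = 70 to 83
- crank (a joint): angle of crank and cam, rad, growing counterclockwise from above, range 0 to 6.0, starts at 0.3 to 1.0, friction 0.2 Nm. At 0 the arm points to clamp -x (away from the jaw), at pi to +x (at the jaw). Jaw fully back up to about 1.4, flank from there to 2.34 (about 12 N at the knob, may spring back), flat dwell of full lift 2.34 to 3.94, middle 3.14; beyond it the jaw goes back
- cam_axis (a point): point on the cam axis at the top of the base plate, 12 mm above the bench, at clamp x = -33 mm, y = 0
- knob_mid (a point): mid-height, on the axis, of the crank's upright black knob: 24 mm across, from 60 to 100 mm above the bench, this point at 80 mm, 55 mm from the cam axis. The knob spins freely on the crank arm (arm top 58 mm above the bench), so a hand of constant orientation can lead it round
- jaw (a joint): travel of the jaw bar (top 26 mm above the bench) towards the back stop, m: 0 fully back, 0.016 fully forward (in the dwell); pushed by the cam, sprung back. Its rubber spring pads stand at clamp x = 37 mm when fully back and 53 mm when forward, where they give about 2 mm and push each 64 mm cassette against the stop
- pad0 (a joint): how far the jaw's spring pad facing bay 0 is pressed in, m: 0 with nothing before it, about 0.002 when the jaw is fully forward on a cassette or blank (about 1 N)
- pad1 (a joint): how far the jaw's spring pad facing bay 1 is pressed in, m: 0 with nothing before it, about 0.002 when the jaw is fully forward on a cassette or blank (about 1 N)
- pad2 (a joint): how far the jaw's spring pad facing bay 2 is pressed in, m: 0 with nothing before it, about 0.002 when the jaw is fully forward on a cassette or blank (about 1 N)
- pad3 (a joint): how far the jaw's spring pad facing bay 3 is pressed in, m: 0 with nothing before it, about 0.002 when the jaw is fully forward on a cassette or blank (about 1 N)
- lock_pin (a joint): travel of the lock pin, m: 0 up, 0.015 fully down (home). It needs about 9 N, stays where it is left, and is blocked after about 2 mm by the jaw's tongue unless the jaw is fully forward; once down it keeps the jaw from going back
- pin_top (a point): centre of the top of the lock pin's round steel head, 26 mm across, at clamp x = 26 mm, y = -141 mm; 77 mm above the bench when up, 62 mm when down. The pin stands in a grey bridge 52 mm high
- mallet: wooden mallet, 0.3 kg, standing in the tray on the square lower face of its head. Head 44 x 44 x 56 mm high; handle 20 mm wide (y), 22 mm high, along -x from the head to x = -122 mm, axis 28 mm above the underside. Origin at the centre of the head's underside, z up; either square face strikes. Centre of mass at x = -5 mm
- mallet_head (a point): centre of the mallet head, 28 mm above its underside
- mallet_end (a point): free end of the mallet's handle
- mallet_tray: fixed white open tray for the mallet, 196 x 100 mm outside, walls 4 mm thick and 12 mm high, floor about 4 mm thick; origin at the centre of its underside, x along its length
- block_a: a wax block in a jumbo cassette: white plastic tray 64 x 46 x 14 mm (long side along its x) with a cream wax block 46 x 32 x 14 mm centred on top, 28 mm high in all, 90 g; origin at the centre of the underside, z up. The wax may be gripped across its 32 mm (y). Absent (None from the start) in some starts.
- block_b: a wax block in a jumbo cassette: white plastic tray 64 x 46 x 14 mm (long side along its x) with a cream wax block 46 x 32 x 14 mm centred on top, 28 mm high in all, 90 g; origin at the centre of the underside, z up. The wax may be gripped across its 32 mm (y). Absent (None from the start) in some starts.
- block_c: a wax block in a jumbo cassette: white plastic tray 64 x 46 x 14 mm (long side along its x) with a cream wax block 46 x 32 x 14 mm centred on top, 28 mm high in all, 90 g; origin at the centre of the underside, z up. The wax may be gripped across its 32 mm (y). Absent (None from the start) in some starts.
- block_d: a wax block in a jumbo cassette: white plastic tray 64 x 46 x 14 mm (long side along its x) with a cream wax block 46 x 32 x 14 mm centred on top, 28 mm high in all, 90 g; origin at the centre of the underside, z up. The wax may be gripped across its 32 mm (y). Absent (None from the start) in some starts.
- blank_a: aluminium filler blank, 120 g: plate 64 x 46 x 14 mm (long side along its x) with a round boss 32 mm across, 14 mm high, centred on top to grip it by, 28 mm high in all; origin at the centre of the underside, z up. Used only where a bay would stay empty
- blank_b: aluminium filler blank, 120 g: plate 64 x 46 x 14 mm (long side along its x) with a round boss 32 mm across, 14 mm high, centred on top to grip it by, 28 mm high in all; origin at the centre of the underside, z up. Used only where a bay would stay empty
- jar_clear: clear glass staining jar, 82 mm across, 102 mm high, a bystander; origin at the centre of its underside
- jar_purple: glass staining jar with purple content, 75 mm across, 93 mm high, a bystander; origin at the centre of its underside
Mind the look-alikes: they are no part of the job. What is shaped like the block_b but green or purple is not meant.

How it is judged (in metres and radians):
On the way, in this order (a step that is already met when the one before it is completed fails the run):
1. every wax block present lies flat in the clamp between jaw and back stop (x of block_a in the frame of clamp between 0.06 and 0.09 m and y of block_a in the frame of clamp between -0.1 and 0.1 m and z of block_a in the frame of clamp between 0.009 and 0.0155 m and angle between each of block_a, block_b, block_c, block_d's own z axis and vertical below 0.09 rad and angle between the x axis of each of block_a, block_b, block_c, block_d and the x axis of clamp, either way round below 0.12 rad and x of block_b in the frame of clamp between 0.06 and 0.09 m and y of block_b in the frame of clamp between -0.1 and 0.1 m and z of block_b in the frame of clamp between 0.009 and 0.0155 m and x of block_c in the frame of clamp between 0.06 and 0.09 m and y of block_c in the frame of clamp between -0.1 and 0.1 m and z of block_c in the frame of clamp between 0.009 and 0.0155 m and x of block_d in the frame of clamp between 0.06 and 0.09 m and y of block_d in the frame of clamp between -0.1 and 0.1 m and z of block_d in the frame of clamp between 0.009 and 0.0155 m), for 0.2 s.
2. the crank stands in the flat dwell with the jaw fully forward, every bay filled and the blocks held against the back stop (value of joint crank between 2.36 and 3.92 rad and value of joint jaw above 0.0142 m and value of joint each of pad0, pad1, pad2, pad3 above 0.0008 m and x of block_a in the frame of clamp between 0.077 and 0.087 m and y of block_a in the frame of clamp between -0.1 and 0.1 m and z of block_a in the frame of clamp between 0.009 and 0.0155 m and angle between each of block_a, block_b, block_c, block_d's own z axis and vertical below 0.09 rad and angle between the x axis of each of block_a, block_b, block_c, block_d and the x axis of clamp, either way round below 0.12 rad and x of block_b in the frame of clamp between 0.077 and 0.087 m and y of block_b in the frame of clamp between -0.1 and 0.1 m and z of block_b in the frame of clamp between 0.009 and 0.0155 m and x of block_c in the frame of clamp between 0.077 and 0.087 m and y of block_c in the frame of clamp between -0.1 and 0.1 m and z of block_c in the frame of clamp between 0.009 and 0.0155 m and x of block_d in the frame of clamp between 0.077 and 0.087 m and y of block_d in the frame of clamp between -0.1 and 0.1 m and z of block_d in the frame of clamp between 0.009 and 0.0155 m), for 0.2 s.
3. the lock pin is fully down while the cam is in its dwell (value of joint crank between 2.36 and 3.92 rad and value of joint jaw above 0.0142 m and value of joint lock_pin above 0.0125 m), for 0.1 s.
At the end, for the whole second after the job is handed in: Blocks flat and square in the bays (3 mm, 5 and 7 deg), within 6 mm of the seat at the back stop; every bay filled, its pad pressed in over 0.8 mm; crank in the dwell (2.36-3.92 rad), jaw over 14.2 mm forward; lock pin over 12.5 mm down; mallet head and handle end within the tray; all at rest (all of step 3 and value of joint each of pad0, pad1, pad2, pad3 above 0.0008 m and x of block_a in the frame of clamp between 0.077 and 0.087 m and y of block_a in the frame of clamp between -0.1 and 0.1 m and z of block_a in the frame of clamp between 0.009 and 0.0155 m and angle between each of block_a, block_b, block_c, block_d's own z axis and vertical below 0.09 rad and angle between the x axis of each of block_a, block_b, block_c, block_d and the x axis of clamp, either way round below 0.12 rad and x of block_b in the frame of clamp between 0.077 and 0.087 m and y of block_b in the frame of clamp between -0.1 and 0.1 m and z of block_b in the frame of clamp between 0.009 and 0.0155 m and x of block_c in the frame of clamp between 0.077 and 0.087 m and y of block_c in the frame of clamp between -0.1 and 0.1 m and z of block_c in the frame of clamp between 0.009 and 0.0155 m and x of block_d in the frame of clamp between 0.077 and 0.087 m and y of block_d in the frame of clamp between -0.1 and 0.1 m and z of block_d in the frame of clamp between 0.009 and 0.0155 m and x of mallet_head in the frame of mallet_tray between -0.098 and 0.098 m and y of mallet_head in the frame of mallet_tray between -0.05 and 0.05 m and height (world z) of each of mallet_head, mallet_end below 0.05 m and x of mallet_end in the frame of mallet_tray between -0.098 and 0.098 m and y of mallet_end in the frame of mallet_tray between -0.05 and 0.05 m and linear speed of each of block_a, block_b, block_c, block_d, blank_a, blank_b, mallet below 0.02 m/s); the robot touches nothing.
It fails at once if the gripper or arm pushes the lock pin (contact force between the arm and lock_pin_c1 above 1 N).
It fails at once if the fingers push the lock pin (contact force between the fingers and lock_pin_c1 above 1 N).
It fails at once if a bystanding jar is moved more than 4 cm (distance of any of jar_clear, jar_purple from where it was at the start of the episode above 0.04 m).
Of block_a, block_b, block_c, block_d only 2 to 4 are there at a start; the rules pass over those that are not, and their reading is None.
At some moment in a run one of block_a, block_b, block_c, block_d, blank_a, blank_b, mallet may be knocked a few centimetres aside while the robot is not near it.
Once in a run the grip may slacken for a moment while it holds something.
It also fails if it takes over 210 s, if anything falls off the work surface, if the arm or the gripper's body presses on something with over 40 N, if the wrist force passes 120 N, or if a joint passes its speed limit or range.

ROBOT

A 7-joint arm with a two-finger parallel gripper is mounted at the origin on a cart in front of the work surface, level with it; the furniture and walls round the work are solid. World frame = base frame: x ahead of the robot, y to its left, z up, the work surface at z = 0. Lengths are in mm, angles in rad, forces in N, time in s.
With the tool pointing down it reaches from about 400 to 900 mm from the base axis. Payload 5.6 kg.
Tool frame: the origin (TCP) lies midway between the tips of the shut fingers; the grasp point (between the pads) lies 19 mm behind it; z points along the fingers, y is the line along which they close (so a half turn about z gives the same grasp; the last joint's range is limited). The gripper opens to 92 mm and grips with 3 to 60 N. Pads are 20 mm wide; open, the fingers measure 128 mm over their backs; the gripper's body (75 mm by 189 mm) begins 69 mm behind the grasp point.
Start: joints at [1.172, 0.468, -0.012, 1.603, 0.006, 1.071, -0.056], TCP at [226.381, -609.312, 214.592] pointing down, gripper open.
Joint ranges: [-2.53, 2.53], [-0.31, 2.02], [-1.57, 1.55], [0.28, 2.44], [-1.29, 4.43], [0.15, 1.84], [-2.92, 2.92]. Speed limits (rad/s): [2.57, 2.57, 3.14, 3.14, 3.14, 3.14, 3.14].

INTERFACE

Orientations are given as a rotation vector (axis times angle).
In Python, from cell import robot, grip, kin, viewer gives the robot as it stands. Calls block until the motion is done:
- robot.movep(position, orientation): joint-space move of the TCP to a pose.
- robot.servo_line(position, feed=150, rotation=None): straight line of the TCP; rotation=None keeps the orientation; feed is the mean speed in mm/s.
- robot.goto_joints(angles): joint-space move.
- grip(opening, newtons=None): opening from 0.0 (shut) to 1.0 (fully open); newtons is the grip in N (None keeps the last); returns when the fingers have stopped.
- robot.hold(seconds).
- kin.ik(position, orientation): joint angles nearest the present ones, or None.
- robot.observe(): the state.
- viewer.read_camera(name): name is "scene" or "side" or "wrist"; returns the picture (400x640x3 uint8, red, green, blue); there is no depth.
- viewer.camera_info(name): a dict with "camera_matrix" (3x3 intrinsics, pixels), "R" (3x3) and "t" (3): a world point X has camera coordinates R X + t. Camera axes: x right, y down, z forward; pixel columns grow to the right and rows downward; lengths in mm; the calibration is good to about 2 mm. A picture is of the moment at which its call begins: read the wrist's pose just before it. camera_info takes no time and is no camera call; for the wrist camera it gives the pose at the moment of the call.
A pose or a line that the arm cannot do raises robot.IKError and nothing moves.
- robot.job_done(): hands the job in; it is judged then, once.
Trained networks look in the newest picture that a camera, given by its name, has taken for a name from the list of things; names that differ only in an ending like _2 or _b are one class to them, and where a whole thing is asked for, a point or a joint stands for the part that bears it (a point fixed in the world has none). Each returns a list of dicts, best first, with "confidence" (0 to 1); they miss things now and then, are a little off and sometimes report something else, mostly with a low value. They report only what shows in the picture. A call takes as long as a camera call. They do not tell look-alikes from the thing itself.
- viewer.silhouettes(name, camera): "mask" (400x640 bool, what is visible of it).
- viewer.pinpoint(name, camera): "at" ([x, y, z] in mm, in the coordinates of the camera as it stood for that picture, good to about 4 mm: a listed point, or the origin of a listed thing).
The state is a dict: "t": time; "joints": joint angles; "joint_velocities": joint speeds; "joint_torque": joint torques, N m; "tcp_pos": TCP position; "tcp_rot": TCP orientation; "contact_force": force on the tool from outside, world axes, zero at the start; "wrist_torque": the same for the moment, N m; "grip_width": opening from 0.0 (shut) to 1.0 (fully open); "grip_force": force on a finger pad.
Only numpy, scipy, OpenCV 4.12 (cv2) and the standard library are available. Lean on these libraries where they do the work, as an engineer would, in place of code of your own. Each camera call takes 0.05 s, during which the arm holds its last target. There are 200 camera calls.

## Working session

There is one attempt and no reset: what is moved stays moved. The work goes in short steps, each a Python script; the robot and the scene stay as the last script left them, time stands still between calls to the robot, and variables do not carry over. Pictures are saved under pics/ and viewed, at most 14 in all, crops included, and the job is handed in when it is done.

```bash
ls; mkdir -p pics
cat > h.py <<'E'
import numpy as np, cv2
from cell import robot, grip, kin, viewer
from scipy.spatial.transform import Rotation as Ro
def save(cam,name):
    im=viewer.read_camera(cam); cv2.imwrite('pics/'+name,im[:,:,::-1]); return im
def w(cam,p,inf=None):
    i=inf or viewer.camera_info(cam); return np.array(i['R']).T@(np.array(p)-np.array(i['t']))
def px(cam,X,inf=None):
    i=inf or viewer.camera_info(cam); c=np.array(i['camera_matrix'])@(np.array(i['R'])@np.array(X)+np.array(i['t'])); return c[:2]/c[2]
def onplane(cam,uv,z,inf=None):
    i=inf or viewer.camera_info(cam); R=np.array(i['R']);d=R.T@np.linalg.inv(i['camera_matrix'])@np.array([uv[0],uv[1],1.]);o=-R.T@np.array(i['t'])
    return o+d*(z-o[2])/d[2]
E
python3 - <<'E'
from h import *
o=robot.observe();print(o['t'],o['tcp_pos'],o['tcp_rot'],o['grip_width'])
for c in ['scene','side']:
    save(c,c+'0.png')
    for n in ['clamp','cam_axis','knob_mid','pin_top','mallet','mallet_head','mallet_end','mallet_tray','block_a','blank_a','jar_clear','jar_purple']:
        for d in viewer.pinpoint(n,c):
            X=w(c,d['at']); print(c,n,round(d['confidence'],2),X.round(),px(c,X).round())
E
```

```text
pics
0.0 [ 226.12439332 -608.77010048  213.65279366] [-3.09033789e+00 -5.55459391e-01  7.00366245e-04] 1.0011630266835954
scene clamp 0.56 [556. -88.  -3.] [309. 202.]
scene cam_axis 0.61 [525. -91.  11.] [316. 202.]
scene knob_mid 0.39 [ 478. -110.   80.] [330. 190.]
scene pin_top 0.61 [ 582. -230.   76.] [324. 162.]
scene mallet 0.71 [ 522. -375.    3.] [357. 161.]
scene mallet 0.67 [ 401. -358.   32.] [383. 169.]
scene mallet_head 0.67 [ 522. -377.   31.] [358. 156.]
scene mallet_end 0.75 [ 398. -359.   34.] [384. 169.]
scene mallet_tray 0.77 [ 468. -383.    2.] [370. 165.]
scene mallet_tray 0.34 [636. 313.  -2.] [211. 270.]
scene block_a 0.93 [416. 354.   1.] [256. 317.]
scene block_a 0.91 [402. 233.   3.] [287. 287.]
scene block_a 0.79 [515. 202.  -0.] [265. 263.]
scene block_a 0.74 [290. 219.  -1.] [322. 303.]
scene blank_a 0.83 [637. 314.   1.] [211. 269.]
scene blank_a 0.7 [645. 189.   0.] [237. 241.]
scene jar_clear 0.96 [ 623. -503.   -3.] [352. 139.]
scene jar_clear 0.16 [ 479. -110.   83.] [330. 189.]
scene jar_purple 0.9 [ 637. -371.    2.] [333. 153.]
scene jar_purple 0.39 [411. 354.   2.] [258. 318.]
side clamp 0.68 [555. -88.   0.] [344. 225.]
side clamp 0.63 [418. 357.   0.] [277. 193.]
side cam_axis 0.91 [524. -91.  13.] [337. 223.]
side knob_mid 0.65 [405. 235.   5.] [283. 202.]
side pin_top 0.54 [ 587. -231.   80.] [368. 219.]
side mallet_head 0.6 [ 518. -377.   30.] [370. 250.]
side mallet_end 0.6 [ 400. -360.   32.] [337. 253.]
side mallet_tray 0.59 [ 468. -382.    3.] [357. 260.]
side block_a 0.63 [404. 235.   4.] [282. 202.]
side block_a 0.57 [287. 223.   3.] [258. 207.]
side block_a 0.47 [291. 404.  -1.] [248. 194.]
side block_a 0.41 [417. 357.  -0.] [277. 194.]
side blank_a 0.64 [646. 195.   3.] [335. 198.]
side jar_purple 0.62 [ 638. -369.    1.] [397. 251.]
```

Run:
```python
import cv2
im=cv2.imread('pics/scene0.png'); c=im[110:350,170:430]; cv2.imwrite('pics/s0c.png',cv2.resize(c,None,fx=2.5,fy=2.5,interpolation=cv2.INTER_CUBIC))
```

```text
(no output)
```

View pics/s0c.png

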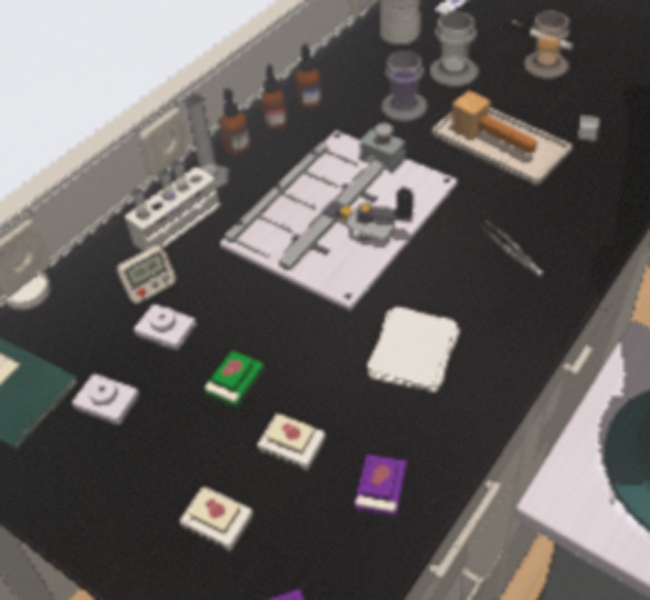

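View pics/side0.png

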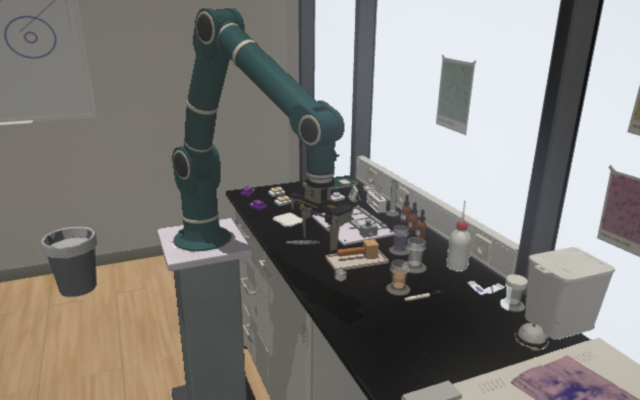

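The cream wax blocks are at (256,317) and (287,287), and the blanks at (211,269) and (237,241). The look-alikes to leave alone are green at (265,263) and purple at (322,303) and about (285,348). Next I'll look from the wrist camera to get exact poses and confirm which is which.

```bash
cat >> h.py <<'E'
def down(yaw): return (Ro.from_euler('z',yaw)*Ro.from_rotvec([np.pi,0,0])).as_rotvec()
def look(name,objs,pic=True):
    inf=viewer.camera_info('wrist'); im=save('wrist',name)
    for n in objs:
        for d in viewer.pinpoint(n,'wrist'):
            X=w('wrist',d['at'],inf); print(n,round(d['confidence'],2),X.round(1),px('wrist',X,inf).round())
    np.save('pics/'+name+'.npy',inf,allow_pickle=True); return im,inf
E
python3 - <<'E'
from h import *
print(np.round(kin.ik([500,250,430],down(0)),2))
robot.movep([500,230,430],down(0))
look('w1.png',['block_a','blank_a'])
robot.movep([520,-120,430],down(0))
look('w2.png',['clamp','cam_axis','knob_mid','pin_top','mallet_head','mallet_end','mallet_tray'])
print(robot.observe()['t'])
a=cv2.imread('pics/w1.png');b=cv2.imread('pics/w2.png')
cv2.imwrite('pics/w12.png',cv2.resize(np.vstack([a,b]),(480,600),interpolation=cv2.INTER_AREA))
E
```

```text
[ 0.32  0.37 -1.13  1.47  0.34  1.51 -2.38]
block_a 0.71 [413.1 360.2   2.6] [255. 198.]
block_a 0.64 [288.2 407.6   2. ] [236. 254.]
block_a 0.57 [521.2 201.4   3.4] [334. 144.]
block_a 0.55 [404.6 232.6   2. ] [318. 202.]
blank_a 0.96 [628.9 316.7  -2. ] [272.  84.]
blank_a 0.93 [6.472e+02 1.935e+02 6.000e-01] [339.  74.]
clamp 0.8 [560.8 -89.1   1.2] [304. 133.]
clamp 0.36 [646.5 197.    1.2] [148.  85.]
knob_mid 0.67 [ 473.3 -110.1   78.8] [315. 187.]
pin_top 0.57 [ 589.2 -223.8   76.2] [384. 119.]
mallet_head 0.73 [ 523.2 -375.9   30.8] [459. 155.]
mallet_end 0.81 [ 407.3 -359.8   34.6] [444. 215.]
mallet_tray 0.95 [ 465.8 -373.     3. ] [448. 182.]
6.3417
```

View pics/w1.png

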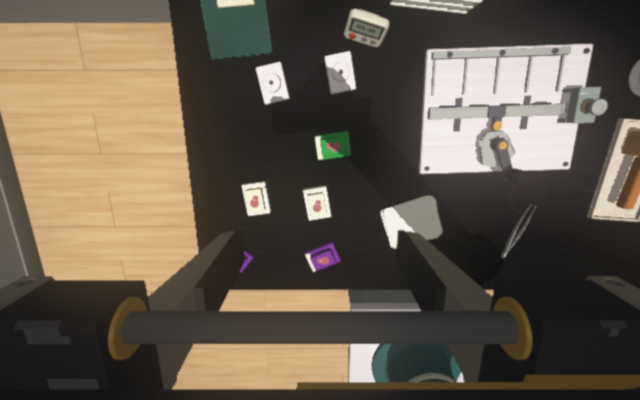

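View pics/w2.png

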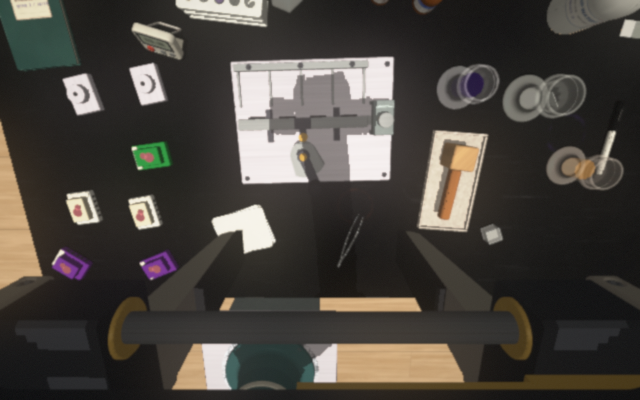

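View pics/scene0.png

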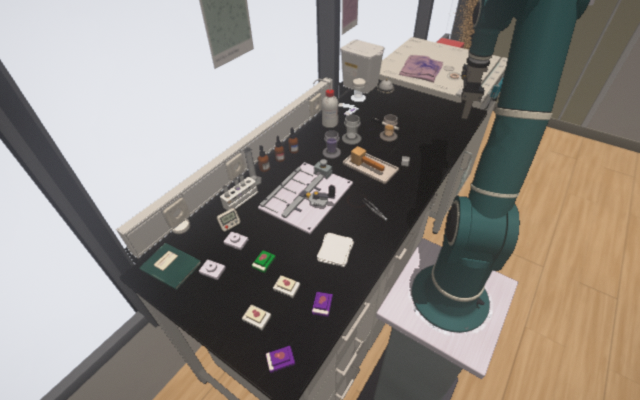

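Two cream blocks confirmed: wrist view w1 shows them at (256,199) and (317,203), with both blanks at (272,84) and (340,74). The green and purple ones are look-alikes. Next I'll find the camera offset, get an overhead view of the clamp, and fit poses from the masks.

```bash
cat >> h.py <<'E'
CAMOFF=None
def camhover(x,y,z,yaw=0.0):
    "put wrist camera above x,y by moving TCP"
    o=robot.observe(); i=viewer.camera_info('wrist'); 
    Rt=Ro.from_rotvec(o['tcp_rot']); c=-np.array(i['R']).T@np.array(i['t']); f=np.array(i['R'])[2]
    off=Rt.inv().apply(c-o['tcp_pos']); fl=Rt.inv().apply(f)
    Rn=Ro.from_rotvec(down(yaw)); fo=Rn.apply(fl); co=Rn.apply(off)
    h=z+co[2]; aim=co+fo*(h/-fo[2])   # where axis hits bench rel to TCP
    robot.movep([x-aim[0],y-aim[1],z],down(yaw))
def rect(cam,name,xy,z,inf,maxd=45):
    best=None
    for d in viewer.silhouettes(name,cam):
        ys,xs=np.nonzero(d['mask'])
        if len(xs)<50: continue
        n,l,st,ce=cv2.connectedComponentsWithStats(d['mask'].astype(np.uint8)); k=1+np.argmax(st[1:,4])
        cs,_=cv2.findContours((l==k).astype(np.uint8),cv2.RETR_EXTERNAL,cv2.CHAIN_APPROX_NONE)
        P=np.array([onplane(cam,p[0]+0.0,z,inf)[:2] for p in cs[0]],np.float32)
        (c,s,a)=cv2.minAreaRect(P); 
        if s[0]<s[1]: s=(s[1],s[0]); a+=90
        a=(a+90)%180-90; dd=np.hypot(*(np.array(c)-xy))
        if dd<maxd and (best is None or dd<best[0]): best=(dd,np.array(c),s,np.radians(a),d['confidence'])
    return best
E
python3 - <<'E'
from h import *
o=robot.observe(); i=viewer.camera_info('wrist'); print((-np.array(i['R']).T@np.array(i['t'])-o['tcp_pos']).round(1), np.array(i['R']).round(3), np.array(i['camera_matrix']).round(1))
robot.hold(0.3)
camhover(575,-105,330)
im,inf=look('w3.png',['clamp','cam_axis','knob_mid','pin_top'])
for z in (12,): print(rect('wrist','clamp',(575,-100),z,inf,80))
E
```

```text
[ 7.670e+01 -1.000e-01  1.705e+02] [[ 0.001 -1.    -0.   ]
 [-0.963 -0.001  0.27 ]
 [-0.27  -0.    -0.963]] [[306.9   0.  319.7]
 [  0.  306.9 199.7]
 [  0.    0.    1. ]]
clamp 0.87 [ 5.566e+02 -9.190e+01 -2.000e-01] [312. 210.]
cam_axis 0.75 [522.4 -89.2   9.5] [311. 231.]
cam_axis 0.45 [649.5 195.4   4.8] [134. 156.]
knob_mid 0.64 [ 469.8 -111.8   80. ] [324. 279.]
knob_mid 0.41 [6.298e+02 3.149e+02 4.000e-01] [ 65. 167.]
pin_top 0.67 [ 585.9 -225.5   75.8] [403. 207.]
pin_top 0.5 [556.6 -88.3  -1.2] [310. 210.]
(np.float64(11.483175331626974), array([567.90130615, -90.97382355]), (250.4151611328125, 50.58244323730469), np.float64(-1.5239316366342823), 0.31)
```

View pics/w3.png

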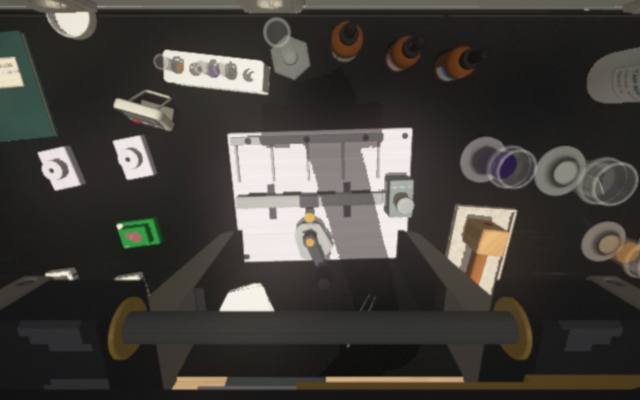

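Run:
```python
from h import *
from scipy.optimize import minimize
from scipy.ndimage import map_coordinates
for f in ['w2.png','w3.png']:
    im=cv2.GaussianBlur(cv2.imread('pics/'+f),(3,3),0).astype(float); g=np.minimum(im.max(2),150); inf=np.load('pics/'+f+'.npy',allow_pickle=True).item()
    E=[]
    for t in np.linspace(-155,115,60): E+= [(-89,t,-1,0),(133,t,1,0)]
    for t in np.linspace(-80,125,60): E+= [(t,-165,0,-1),(t,125,0,1)]
    E=np.array(E)
    R=np.array(inf['R']);T=np.array(inf['t']);K=np.array(inf['camera_matrix'])
    def cost(p):
        c,s=np.cos(p[2]),np.sin(p[2]); v=[]
        for d in (-3,3):
            q=E[:,:2]+d*E[:,2:]; X=np.c_[p[0]+c*q[:,0]-s*q[:,1],p[1]+s*q[:,0]+c*q[:,1],np.full(len(q),12.)]
            u=(X@R.T+T)@K.T; u=u[:,:2]/u[:,2:]
            v.append(map_coordinates(g,[u[:,1],u[:,0]],order=1,mode='nearest'))
        return -(v[0]-v[1]).mean()
    best=min((minimize(cost,[558+a,-90+b,y],method='Nelder-Mead',options=dict(initial_simplex=np.array([[558+a,-90+b,y],[563+a,-90+b,y],[558+a,-85+b,y],[558+a,-90+b,y+.02]]))) for a in(-4,0,4) for b in (-4,0,4) for y in(0,.03,.06)),key=lambda r:r.fun)
    p=best.x; print(f,p.round(4),best.fun.round(1))
    M=lambda q:p[:2]+Ro.from_euler('z',p[2]).as_matrix()[:2,:2]@np.array(q)
    print('pin',M([26,-141]).round(1),'cam',M([-33,0]).round(1))
```

```text
w2.png [ 5.571544e+02 -8.780800e+01  3.280000e-02] -75.5
pin [ 587.8 -227.9] cam [524.2 -88.9]
w3.png [ 5.572918e+02 -8.795120e+01  3.650000e-02] -63.7
pin [ 588.4 -227.9] cam [524.3 -89.2]
```

```bash
cat >> h.py <<'E'
CL=np.array([557.2,-87.9,0.035])
def C(x,y): return CL[:2]+Ro.from_euler('z',CL[2]).as_matrix()[:2,:2]@np.array([x,y])
def find(name,xy,z0=0,h=150,maxd=45):
    robot.movep([xy[0]-76.7,xy[1],h+z0],down(0)); robot.hold(0.3)
    inf=viewer.camera_info('wrist'); viewer.read_camera('wrist')
    r=rect('wrist',name,np.array(xy),14+z0,inf,maxd)
    P=[(round(d['confidence'],2),w('wrist',d['at'],inf).round(1)) for d in viewer.pinpoint(name,'wrist')]
    P=[p for p in P if np.hypot(*(p[1][:2]-xy))<maxd]
    print(name,'rect',None if r is None else (r[1].round(1),np.round(r[2],1),round(r[3],3),r[4]),'pin',P); return r
def pick(name,xy,F=35):
    r=find(name,xy)
    if r is None or abs(r[2][0]-64)>7 or abs(r[2][1]-46)>7: print('bad rect'); return None
    c,a=r[1],r[3]
    grip(0.6)
    robot.movep([*c,80],down(a)); robot.servo_line([*c,17.5],feed=100)
    grip(0.0,F); o=robot.observe(); print('grip',o['grip_width']*92,o['grip_force'])
    robot.servo_line([*c,110],feed=150); o=robot.observe(); print('lift',o['grip_width']*92,o['grip_force'],o['t'])
    return a
def place(bay,x=76,rel=0.42):
    y=[84,28,-28,-84][bay]; p=C(x,y); rv=down(CL[2])
    robot.movep([*p,110],rv); o=robot.observe(); print('over',o['grip_width']*92)
    if o['grip_width']*92<20: print('LOST'); return False
    robot.servo_line([*p,45],feed=120); robot.servo_line([*p,30],feed=40); print('f',robot.observe()['contact_force'].round(1))
    grip(rel); robot.servo_line([*p,110],feed=150); print('t',robot.observe()['t']); return True
E
python3 - <<'E'
from h import *
if pick('block_a',(414,358)) is not None: place(0)
save('scene','s2.png')
E
```

```text
block_a rect (array([414.3, 356.4]), array([65.2, 46.2]), np.float64(0.135), 0.93) pin [(0.76, array([416. , 356.2,   2.4]))]
grip 31.533738162253677 35.00082850456238
lift 31.742334111943077 34.99966621398926 13.35
over 31.491119042562424
f [-0.7 -0.2  1.3]
t 17.1083
```

Run:
```python
from h import *
if pick('block_a',(405,233)) is not None: place(1)
r=find('block_a',C(76,84),12); r2=find('block_a',C(76,28),12)
for q in (r,r2):
    if q: print(Ro.from_euler('z',-CL[2]).as_matrix()[:2,:2]@(q[1]-CL[:2]), q[3]-CL[2])
save('wrist','w4.png'); print(robot.observe()['t'])
```

```text
block_a rect (array([404.8, 235.2]), array([65.3, 47.2]), np.float64(0.179), 0.7) pin [(0.68, array([405.3, 236.2,   3.6]))]
grip 31.414999861312996 34.99183416366577
lift 31.659418249694106 34.9903678894043 21.9833
over 31.569123004912
f [0.3 0.1 0.4]
t 25.5833
block_a rect (array([629.4,  -1.1]), array([64.4, 47.3]), np.float64(0.044), 0.59) pin [(0.7, array([623.8,   3.4,  14.9]))]
block_a rect (array([632.1, -57.1]), array([63.9, 46.5]), np.float64(0.025), 0.76) pin [(0.57, array([632.2, -61. ,  15.6]))]
[75.21452101 84.18780071] 0.008901965059793245
[75.92041322 28.16048453] -0.010455323272583177
27.3833
```

View pics/w4.png

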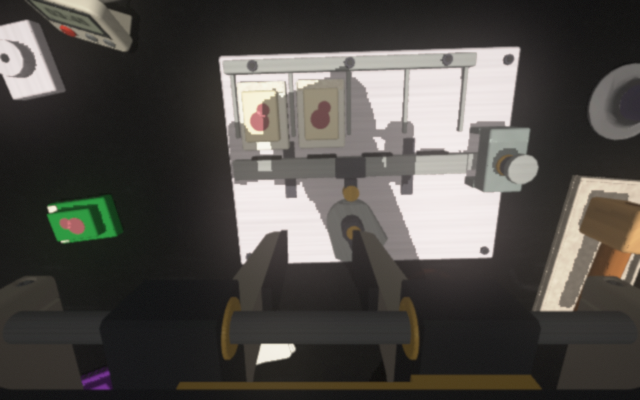

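Both blocks are lying flat in bays 0 and 1, at (262,115) and (321,113). Now the two blanks.

Run:
```python
from h import *
if pick('blank_a',(646,194)) is not None: place(2)
if pick('blank_a',(631,316)) is not None: place(3)
for n,b,y in (('blank_a',2,-28),('blank_a',3,-84)):
    q=find(n,C(76,y),12)
    if q: print(Ro.from_euler('z',-CL[2]).as_matrix()[:2,:2]@(q[1]-CL[:2]), q[3]-CL[2])
robot.movep([*C(0,-40)+[-40,0],200],down(0)); robot.hold(.3)
look('w5.png',['block_a','blank_a','knob_mid','pin_top','cam_axis']); print(robot.observe()['t'])
```

```text
blank_a rect None pin []
bad rect
blank_a rect (array([630.3, 314.2]), array([63.8, 46.6]), np.float64(0.213), 0.65) pin [(0.73, array([ 6.310e+02,  3.147e+02, -2.000e-01]))]
grip 30.41820565140612 35.00056207180023
lift 30.615902724150658 34.99968767166138 32.7917
over 30.576397819858062
f [-0.8 -0.5  1.8]
t 36.775
blank_a rect None pin []
blank_a rect (array([ 635.5, -169.3]), array([63.7, 45.8]), np.float64(0.04), 0.83) pin [(0.55, array([ 636.9, -170.2,   11.5]))]
[ 75.42478984 -84.10839049] 0.004661313787519196
block_a 0.92 [ 6.275e+02 -1.000e-01  1.330e+01] [202.  83.]
block_a 0.76 [629.9 -57.7  13.4] [255.  81.]
block_a 0.76 [521.2 203.1  -4.7] [ 53. 176.]
block_a 0.64 [282.6 222.4  -4.3] [ 78. 338.]
blank_a 0.94 [ 637.2 -169.     9. ] [357.  74.]
knob_mid 0.62 [ 471.1 -113.5   79.9] [305. 240.]
pin_top 0.68 [ 468.3 -377.5    1.1] [516. 218.]
pin_top 0.57 [ 587.1 -222.4   77.7] [421. 123.]
cam_axis 0.94 [521.4 -91.4   8.2] [289. 178.]
39.5083
```

View pics/w5.png

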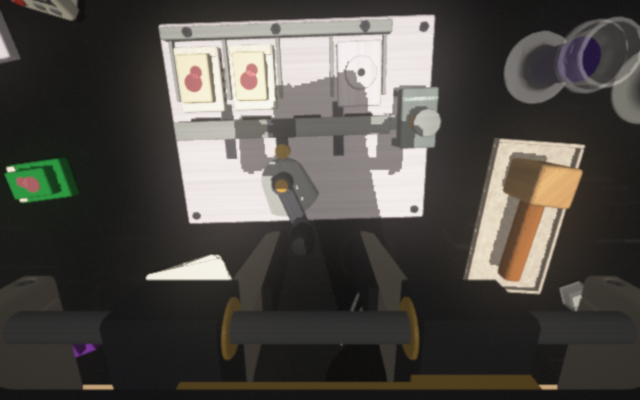

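Bays 0, 1 and 3 are filled and bay 2 is still empty. I'll retry the second blank, which may have been knocked aside.

Run:
```python
from h import *
robot.movep([570,194,230],down(0)); robot.hold(.3)
inf=viewer.camera_info('wrist'); save('wrist','w6.png')
for _ in range(3):
    P=[w('wrist',d['at'],inf) for d in viewer.pinpoint('blank_a','wrist')]; print(P)
    P=[p for p in P if p[1]>60 and p[2]<25]
    if P: break
    viewer.read_camera('wrist')
if P:
    if pick('blank_a',P[0][:2]) is not None:
        place(2)
        q=find('blank_a',C(76,-28),12)
        if q: print(Ro.from_euler('z',-CL[2]).as_matrix()[:2,:2]@(q[1]-CL[:2]), q[3]-CL[2])
print(robot.observe()['t'])
```

```text
[array([ 637.63396027, -167.61646043,   13.28219667])]
[array([679.80220661, 232.22866885,   3.27611871]), array([ 636.93439904, -166.51554213,   13.37489507])]
blank_a rect (array([681. , 230.6]), array([63.9, 46.6]), np.float64(0.19), 0.93) pin [(0.84, array([ 6.831e+02,  2.331e+02, -3.000e-01]))]
grip 30.755392057504842 35.00054061412811
lift 30.64226116398018 34.999675154685974 45.1333
over 30.812982256530727
f [-0.5 -0.3 -0.2]
t 48.6667
blank_a rect (array([ 634.3, -113.4]), array([64.2, 45.7]), np.float64(0.038), 0.94) pin [(0.73, array([ 632.2, -112. ,   13.7]))]
[ 76.15945094 -28.1707782 ] 0.0029388436122939968
49.575
```

All four bays are now filled; that blank had been knocked about 5 cm and I picked it up anyway. Next is the crank.

```bash
cat > crank.py <<'E'
from h import *
K=lambda th:C(-33-55*np.cos(th),-55*np.sin(th))
th0=0.38; rv=down(0)
grip(0.55); robot.movep([*K(th0),150],rv); robot.servo_line([*K(th0),67],feed=100)
grip(0.0,25); o=robot.observe(); print('grip',o['grip_width']*92,o['contact_force'].round(1))
d=np.zeros(2); log=[]
for th in np.append(np.arange(th0+.12,3.14,.12),3.14):
    robot.servo_line([*K(th),67],feed=70); o=robot.observe(); f=o['contact_force']
    log.append((round(th,2),*f.round(0)))
    if np.linalg.norm(f)>45 or o['grip_width']*92<18: print('STOP'); break
print(*log,sep='\n'); print(o['grip_width']*92,o['t'])
robot.hold(.2)
grip(0.55); robot.servo_line([*K(th),160],feed=150)
p=K(th); robot.movep([450,-90,220],rv); robot.hold(.3)
look('w7.png',['knob_mid','pin_top','mallet_head','mallet_end','mallet_tray','block_a','blank_a'])
E
python3 crank.py
```

```text
grip 23.266425997371133 [-0.1  2.3  2. ]
(np.float64(0.5), np.float64(0.0), np.float64(1.0), np.float64(4.0))
(np.float64(0.62), np.float64(-1.0), np.float64(2.0), np.float64(4.0))
(np.float64(0.74), np.float64(-1.0), np.float64(2.0), np.float64(4.0))
(np.float64(0.86), np.float64(0.0), np.float64(3.0), np.float64(5.0))
(np.float64(0.98), np.float64(-0.0), np.float64(2.0), np.float64(7.0))
(np.float64(1.1), np.float64(-1.0), np.float64(2.0), np.float64(5.0))
(np.float64(1.22), np.float64(1.0), np.float64(3.0), np.float64(4.0))
(np.float64(1.34), np.float64(-1.0), np.float64(4.0), np.float64(6.0))
(np.float64(1.46), np.float64(-1.0), np.float64(4.0), np.float64(7.0))
(np.float64(1.58), np.float64(-2.0), np.float64(4.0), np.float64(8.0))
(np.float64(1.7), np.float64(-2.0), np.float64(3.0), np.float64(8.0))
(np.float64(1.82), np.float64(-5.0), np.float64(2.0), np.float64(9.0))
(np.float64(1.94), np.float64(-5.0), np.float64(2.0), np.float64(10.0))
(np.float64(2.06), np.float64(-6.0), np.float64(1.0), np.float64(10.0))
(np.float64(2.18), np.float64(-10.0), np.float64(-2.0), np.float64(14
[... 781 characters left out ...]
 0.64 [ 520.7 -377.1   32. ] [575. 120.]
mallet_end 0.58 [ 402.9 -354.9   37.2] [538. 220.]
mallet_end 0.29 [579.  -89.5  76.8] [320.  56.]
mallet_end 0.28 [ 519.3 -374.5    3.5] [554. 121.]
mallet_end 0.17 [ 5.567e+02 -8.840e+01  1.000e-01] [319.  88.]
mallet_tray 0.79 [ 465.2 -377.2    1.6] [546. 165.]
mallet_tray 0.43 [637.5  -2.   13.2] [240.   8.]
block_a 0.91 [515.5 203.1   1.9] [ 82. 123.]
block_a 0.86 [639.9 -61.8  14. ] [294.   6.]
block_a 0.73 [285.2 223.6  -4.3] [104. 287.]
block_a 0.71 [6.345e+02 6.000e-01 1.530e+01] [237.  11.]
block_a 0.71 [ 4.650e+02 -3.755e+02  1.000e-01] [544. 165.]
blank_a 0.8 [ 640.2 -109.5   14.2] [339.   5.]
blank_a 0.6 [ 643.8 -171.2   12.6] [396.   2.]
```

View pics/w7.png

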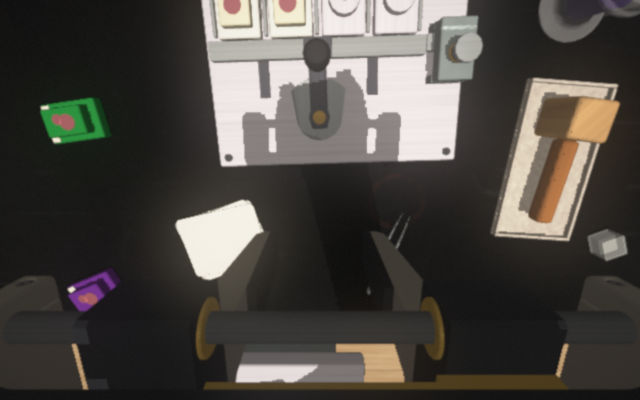

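The crank points at the jaw, with the knob at (317,55), and the jaw is forward with all bays filled. The mallet is in its tray at (575,120). I'll grip it by the head, press the pin straight down, and put it back.

```bash
cat > mal.py <<'E'
from h import *
robot.movep([405,-370,190],down(0)); robot.hold(.3)
inf=viewer.camera_info('wrist'); H=[];E=[];T=[]
save('wrist','w8.png')
for k in range(2):
    if k: viewer.read_camera('wrist')
    for n,L in (('mallet_head',H),('mallet_end',E),('mallet_tray',T)):
        for d in viewer.pinpoint(n,'wrist')[:1]: L.append(w('wrist',d['at'],inf))
print(np.round(H,1),np.round(E,1),np.round(T,1))
r=rect('wrist','mallet_tray',np.array([466,-377]),8,inf,60); print(r)
h=np.mean(H,0);e=np.mean(E,0); yaw=np.arctan2(*(h-e)[[1,0]]); print(h,yaw,np.hypot(*(h-e)[:2]))
np.save('mal.npy',[h[0],h[1],yaw])
E
python3 mal.py
```

```text
[[ 521.8 -375.6   28.9]
 [ 522.2 -377.7   33.7]] [[ 404.7 -356.2   33.2]
 [ 402.7 -354.8   35.4]] [[ 4.652e+02 -3.764e+02  5.800e+00]
 [ 4.666e+02 -3.760e+02  4.000e-01]]
(np.float64(1.3007203881170224), array([ 466.97955322, -376.14422607]), (199.65277099609375, 102.92733001708984), np.float64(-0.07246687694798264), 0.92)
[ 522.03133422 -376.6384946    31.2763691 ] -0.17642435891177655 120.16936233965711
```

View pics/w8.png

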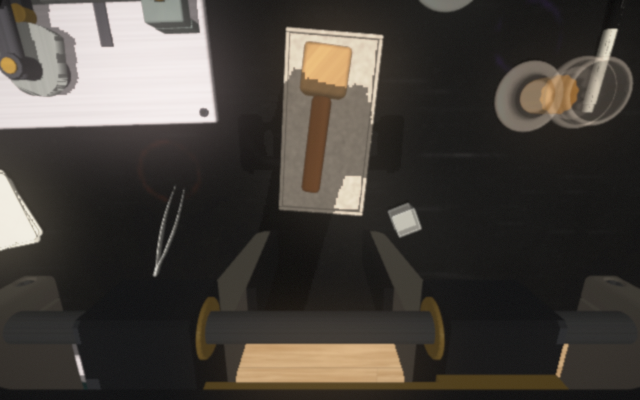

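```bash
cat > hit.py <<'E'
from h import *
x,y,a=np.load('mal.npy'); a=-0.165; rv=down(a); pin=C(26,-141)
grip(1.0); robot.movep([x,y,130],rv); robot.servo_line([x,y,29],feed=100)
grip(0.0,50); o=robot.observe(); print('grip',o['grip_width']*92)
robot.servo_line([x,y,150],feed=120); o=robot.observe(); print('lift',o['grip_width']*92); f0=o['contact_force'].copy()
print(f0.round(1))
robot.movep([*pin,150],rv); robot.servo_line([*pin,112],feed=100); f0=robot.observe()['contact_force'].copy()
z=112.
while z>80:
    z-=1.5; robot.servo_line([*pin,z],feed=30); o=robot.observe(); f=(o['contact_force']-f0)
    print(z,o['tcp_pos'][2].round(1),f.round(1),round(o['grip_width']*92,1))
    if f[2]>28: break
print(o['t'])
E
python3 hit.py
```

```text
grip 43.903286289362754
lift 44.065783548215116
[ 0.6  0.1 -3. ]
110.5 110.9 [-1.6 -0.7  0.4] 43.6
109.0 109.1 [-1.1 -0.6  1.1] 43.8
107.5 107.4 [-0.5 -0.5  1.2] 43.4
106.0 105.9 [-0.5 -0.4 -0.7] 43.6
104.5 104.3 [-1.  -0.6  1. ] 43.6
103.0 102.9 [-1.9 -0.2  0.9] 43.7
101.5 101.7 [-1.6 -0.8  1.7] 44.0
100.0 100.5 [-2.  -0.5  6. ] 43.5
98.5 98.8 [-1.6  0.2  7.1] 43.8
97.0 97.0 [-0.6 -0.3  6.4] 43.9
95.5 95.4 [-1.  -0.   5.1] 43.9
94.0 93.9 [-0.3 -0.9  5.9] 43.6
92.5 92.4 [ 0.3 -0.9  5.8] 43.9
91.0 90.9 [ 0.9 -0.7  5.3] 43.6
89.5 89.5 [ 0.8 -1.4  6.7] 43.7
88.0 87.9 [ 1.2 -1.7  6. ] 43.5
86.5 87.0 [ 0.  -0.5 10.1] 43.7
85.0 86.8 [-2.9 -0.5 18.8] 43.9
83.5 86.8 [-5.4 -0.6 27.2] 43.6
82.0 86.7 [-9.  -0.2 35.4] 44.0
73.2667
```

The pin moved from about z=101 to 87 and then bottomed out, which is its full travel. Now I'll put the mallet back.

```bash
cat > back.py <<'E'
from h import *
x,y,_=np.load('mal.npy'); rv=down(-0.13); pin=C(26,-141)
robot.servo_line([*pin,160],feed=100); robot.movep([x,y,130],rv)
robot.servo_line([x,y,45],feed=100); robot.servo_line([x,y,29.5],feed=30); print(robot.observe()['contact_force'].round(1))
grip(0.75); robot.servo_line([x,y,150],feed=100)
robot.movep([430,-230,280],down(0)); robot.hold(.4)
look('w9.png',['knob_mid','pin_top','mallet_head','mallet_end','mallet_tray','block_a','blank_a'])
save('scene','s9.png'); print(robot.observe()['t'])
E
python3 back.py
```

```text
[-0.7  0.3 -4.1]
knob_mid 0.91 [578.1 -89.2  80.2] [192.  46.]
pin_top 0.86 [ 588.7 -226.1   63.7] [316.  39.]
mallet_head 0.62 [ 520.3 -376.4   30.9] [432. 103.]
mallet_end 0.7 [ 403.6 -359.    33.2] [412. 190.]
mallet_tray 0.79 [ 466.9 -376.9    3.1] [422. 143.]
block_a 0.9 [282.6 222.4  -3.9] [ 41. 257.]
block_a 0.84 [635.4 -59.5  17.1] [183.   6.]
block_a 0.67 [6.366e+02 5.000e-01 1.460e+01] [136.   6.]
block_a 0.35 [ 521.3 -377.9   26.7] [432. 102.]
blank_a 0.95 [ 644.4 -168.5   14.1] [271.  -1.]
80.2
```

View pics/w9.png

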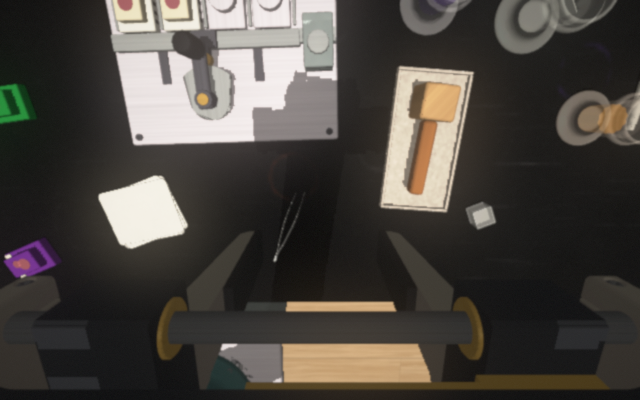

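The pin is down (top at z≈63), the mallet is in its tray, and the crank is in the dwell. One last check that the blocks are seated, then I'll hand in.

Run:
```python
from h import *
ok=True
for n,y in (('block_a',84),('block_a',28),('blank_a',-28),('blank_a',-84)):
    q=find(n,C(83,y),12)
    if q is None: q=find(n,C(83,y),12)
    if q is None: print('none'); ok=False; continue
    c=Ro.from_euler('z',-CL[2]).as_matrix()[:2,:2]@(q[1]-CL[:2]); print(c,q[3]-CL[2]); ok&=abs(c[0]-83)<3.5
robot.movep([430,-150,280],down(0)); robot.hold(.5)
print(ok)
if ok: print(robot.job_done())
```

```text
block_a rect (array([637.5,  -1. ]), array([65.6, 48.1]), np.float64(0.019), 0.76) pin [(0.7, array([ 6.362e+02, -6.000e-01,  1.510e+01]))]
[83.27372936 83.99977753] -0.016128079018074327
block_a rect (array([639.2, -57.3]), array([63.5, 45.7]), np.float64(0.035), 0.8) pin []
[83.02776199 27.76016193] -0.00020074451323280618
blank_a rect (array([ 641. , -113.2]), array([63.5, 45.6]), np.float64(0.025), 0.78) pin [(0.62, array([ 641.5, -112.2,   14.2]))]
[ 82.8225587  -28.26060754] -0.010378409931944926
blank_a rect (array([ 642.7, -169.6]), array([63.5, 46.5]), np.float64(0.032), 0.66) pin [(0.87, array([ 643.8, -168.7,   11. ]))]
[ 82.6354876  -84.64958854] -0.0034506936182135753
True
the job is handed in; nothing more can be done
None
```

Job handed in (no verdict came back): both wax blocks and both blanks measured seated at the back stop, the crank is in the dwell, the lock pin is fully down, the mallet is back in its tray, and the arm never went near the jars.

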